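Bring the board up to the bread tray and serve the round roll with the tongs

TASK

First slide the small paddle board across the worktop until its long edge lies flush against the long side of the bread tray beside it, so that no crumbs can fall between the two. Then take up the tongs, close their jaws on the round roll and lift it out of the tray - keep your fingers off the bread, and leave the long roll and the other things where they are. Finish holding: keep the roll still in the tongs, about 10 cm above the middle of the board, with the board still flush against the tray.

Things in the scene. Friction and masses are not known exactly. Their poses are not given: they have to be found in the camera images.
- bread_tray: Fixed bamboo tray holding the two rolls, 186 x 286 x 22 mm (the like tray farther right, with spice jars, is not meant). Origin: centre of underside. Own y along its 286 mm side; own x along its 186 mm side, to the robot's left, towards the board: outer long face there at own x = +0.093. Floor 7 mm above the worktop, rim 8 mm thick, top at 22 mm. Pushing does not move it.
- round_roll: Loose round bread roll, hard crust, 50 mm across, 44 mm high, upright sides from 10 to 27 mm above its underside, domed top with a cross cut, 45 g. Stands at one of two places along the tray's middle, 120 mm apart; the long roll lies at the other. Origin: centre of its underside; z up.
- long_roll: Loose long bread roll with three slanting cuts, 98 x 42 x 36 mm, lying across the tray; to be left alone. Origin: centre of its underside, x along its length.
- board: Loose wooden paddle board lying flat left of the tray, a gap of 25 to 65 mm between them. Blade 190 (own x) x 130 (own y) x 14 mm, 0.35 kg; handle 34 mm wide, 12 mm thick, own x -0.095 to -0.165, towards the robot. Origin: centre of the blade's underside; own -y faces the tray. Sliding it takes 2 to 5 N.
- board_edge_near (a point): Point on the board's long edge that faces the tray (own x = -0.085, y = -0.065, half the thickness up), nearer the robot. If one end of the board meets the tray first, friction may stop a push in the middle: push the end that still stands off.
- board_edge_far (a point): Point on the same edge (own x = +0.085, y = -0.065), farther from the robot.
- tongs: Loose sprung steel serving tongs, 110 g, lying on their side right of the tray. Origin: on the worktop below the midpoint between the black finger grips, within 5 mm of the centre of mass; own x to the jaws, y across, z up. Arms swing about an upright pin at own x = -0.10, sprung open; hanging loop to x = -0.134. Arms lie 5 to 25 mm above the tongs' underside.
- tongs_jaws (a point): Midpoint between the jaws, own (0.095, 0, 0.015) of the tongs. Jaws: cupped plates 30 mm high (from the tongs' underside up), 50 mm long, inner faces 79 mm apart at rest, 86 mm over all; they move twice as far as the grips.
- tongs_left: Left arm (own +y of the tongs) with its jaw; origin at the hinge pin. Each arm has a black finger grip with a flat outer face 56 mm long (tongs' x -0.03 to +0.025), 23 mm high (z 3.5 to 26.5 mm). The two grips measure 60 mm over their outsides at rest, about 44 mm when the jaws are closed on the roll.
- tongs_right: Right arm (own -y of the tongs) with its jaw; origin at the hinge pin. Pressing the grips together takes about 8 N at rest, 11 N when the jaws meet the roll; let go, they spring open. Pressed fully home on nothing, the arms reach a stop with the grips 30 mm over their outsides: the firmest way to carry the tongs.
- butter_bowl: Bystander: small empty speckled bowl, 60 mm across, 32 mm high, in front of the tray on the robot's side. Origin: centre of its underside.
- teaspoon: Bystander: teaspoon 130 mm long, 11 mm high, lying in front of the tray on the robot's side. Origin: near its middle.
- jam_bowl: Bystander: small empty grey-blue bowl, 65 mm across, 35 mm high, far left beyond the board. Origin: centre of its underside.

How it is judged:
By the outcome, as a careful person would: the job done as asked, in the order asked, and still so for the second after the job is handed in, while the arm keeps its last pose, push and grip.
It also fails if it takes over 72 s, if anything falls off the work surface, if the arm or the gripper's body presses on something with over 40 N, if the wrist force passes 120 N, or if a joint passes its speed limit or range.

ROBOT

A 6-joint arm with a two-finger parallel gripper is mounted at the origin on a cart in front of the work surface, level with it; the furniture and walls round the work are solid. World frame = base frame: x ahead of the robot, y to its left, z up, the work surface at z = 0. Lengths are in m, angles in degrees, forces in N, time in s.
With the tool pointing down it reaches from about 0.25 to 0.725 m from the base axis. Payload 9.7 kg.
Tool frame: the origin (TCP) lies at the very end of the fingers, on their centre line; the grasp point (between the pads) lies 19 mm behind it (bot.grip_depth is the distance from the TCP to the grasp point, in m); z points along the fingers, y is the direction in which the jaws open and shut (so a half turn about z gives the same grasp; the last joint's range is limited). The gripper opens to 85 mm and grips with 20 to 120 N. Pads are 22 mm wide; open, the fingers measure 114 mm over their backs; the gripper's body (76 mm by 85 mm) begins 54 mm behind the grasp point. The pads swing forward as they close: fully open they stand 13 mm farther back than shut.
Start: joints at [-68.239, 4.979, 10.078, 95.1, 0, 90], TCP at [0.204, -0.511, 0.231] pointing down, gripper open.
Joint ranges: [-179.16, 179.16], [-48.56, 103.87], [-65.8, 70.77], [-126.05, 130.52], [-82.76, 87.17], [-180, 180]. Speed limits (degrees/s): [127.2, 127.2, 147.25, 180, 180, 180].

INTERFACE

Orientations are given as [roll, pitch, yaw] about the fixed x, y, z axes, in that order (R = Rz(yaw) Ry(pitch) Rx(roll)).
In Python, from workcell import telemetry, optics, order, bot gives the robot as it stands. The module is installed in compiled form; this text tells all that it offers.
- The arm moves only by the shell command python3 -m inch 'ROWS' [FORCE]. ROWS is JSON, a list of rows, each a list of 7 numbers: the shift along the tool's x, y, z in m, then the turn, a rotation vector about the tool's x, y, z in rad, then the closure, from 0 (fully open) to 1 (shut). In form: [[tx, ty, tz, rx, ry, rz, grip], ...]. A call has 1 to 12 rows; each row is the pose to reach, as a shift and turn from the pose commanded when the call began, along the tool's axes at that moment; what a row does not reach only later rows make up. A row lasts 1/12 s, in which the tool goes at most 41.7 mm and 7.16 degrees, less where a joint would pass 70% of its speed; a pose out of reach is approached as far as the arm can. A call with a gripper value outside its range is refused whole. The fingers move at their own pace and stop on an object; FORCE is the grip in N (left out, the last holds). Time passes only in rows, so rows that repeat a pose let the fingers close. It gives the time, the measured TCP pose, the force and the opening at its end, in the units of the state.
- telemetry.get_obs(): the state, without advancing time (a new reading comes with each control period).
- optics.camera(name): name is "side" or "top"; returns (picture, depth): 480x640x3 uint8, red, green, blue; 480x640 float32, m along the optical axis (not along the pixel's ray), 0 where there is no reading.
- optics.camera_info(name): a dict with "camera_matrix" (3x3 intrinsics, pixels), "xyz" and "attitude" of the camera in the world. Camera axes: x right, y down, z forward; pixel columns grow to the right and rows downward; lengths in m; the calibration is good to about 2 mm. A picture is of the moment at which its call begins. camera_info takes no time and is no camera call.
- order.job_done(): hands the job in, once; it reports no verdict.
The state is a dict: "time": time; "q": joint angles; "qd": joint speeds; "joint_efforts": joint torques, N m; "ee_pos": TCP position; "tcp_rot": TCP orientation; "wrist_force": force on the tool from outside, world axes, zero at the start; "torque": the same for the moment, N m; "opening": finger opening in m.
Only numpy, scipy, OpenCV 4.12 (cv2) and the standard library are available. Lean on these libraries where they do the work, as an engineer would, in place of code of your own. Each camera call takes 0.05 s, during which the arm holds its last target. There are 200 camera calls.

## Working session

There is one attempt and no reset: what is moved stays moved. The work goes in short steps, Python scripts to look and compute and a shell command to move; the robot and the scene stay as the last step left them, time stands still between calls to the robot, and variables do not carry over. Pictures are saved under pics/ and viewed, about 8 in all and at most 12, crops included, and the job is handed in when it is done.

```bash
mkdir -p pics; cat > h.py <<'E'
import numpy as np, cv2
from scipy.spatial.transform import Rotation as R
from workcell import telemetry, optics, order, bot
def cam(n):
    p,d=optics.camera(n); i=optics.camera_info(n)
    K=np.array(i["camera_matrix"]); a=np.array(i["attitude"],float)
    Rm=a if a.shape==(3,3) else R.from_euler('xyz',a,degrees=True).as_matrix()
    v,u=np.mgrid[0:480,0:640]
    P=np.stack([(u-K[0,2])/K[0,0]*d,(v-K[1,2])/K[1,1]*d,d],-1)@Rm.T+np.array(i["xyz"])
    P[d==0]=np.nan
    return p,P
def save(p,n): cv2.imwrite('pics/'+n,p[:,:,::-1])
E
python3 - <<'E'
from h import *
for n in("top","side"):
    print(optics.camera_info(n))
    p,P=cam(n); save(p,n+'0.png'); np.save(n+'P.npy',P); np.save(n+'I.npy',p)
print(telemetry.get_obs())
E
```

```text
{'camera_matrix': array([[584.95536564,   0.        , 318.95553542],
       [  0.        , 584.95536564, 236.02943958],
       [  0.        ,   0.        ,   1.        ]]), 'xyz': array([ 0.31825421, -0.04428537,  1.39382113]), 'attitude': array([-170.97817838,   -0.85875393,  -88.8840029 ])}
{'camera_matrix': array([[549.59879808,   0.        , 319.54299461],
       [  0.        , 549.59879808, 244.76009675],
       [  0.        ,   0.        ,   1.        ]]), 'xyz': array([0.30020895, 0.99101477, 0.6626609 ]), 'attitude': array([-119.55060403,   -1.39053135, -165.44381873])}
{'time': 0.1, 'q': array([-6.82402382e+01,  5.00673301e+00,  1.00361353e+01,  9.50995226e+01,
        4.22999944e-04,  9.00004790e+01]), 'qd': array([ 0.04093596,  0.02619742,  0.10457745, -0.10964445, -0.01636483,
       -0.02684581]), 'joint_efforts': array([-2.36685792e-04, -5.21562195e+01,  4.65652335e+01,  1.59392174e-02,
        4.42661246e-05,  1.35597551e-05]), 'ee_pos': array([ 0.20381242, -0.5106014 ,  0.23064003]), 'tcp_rot': array([-1.79929880e+02, -4.22413358e-04,  2.17592822e+01]), 'wrist_force': array([0.13031731, 0.29324005, 0.64344928]), 'torque': array([ 0.00655968, -0.03322465, -0.01716393]), 'opening': 0.08550580137144852}
```

View pics/top0.png

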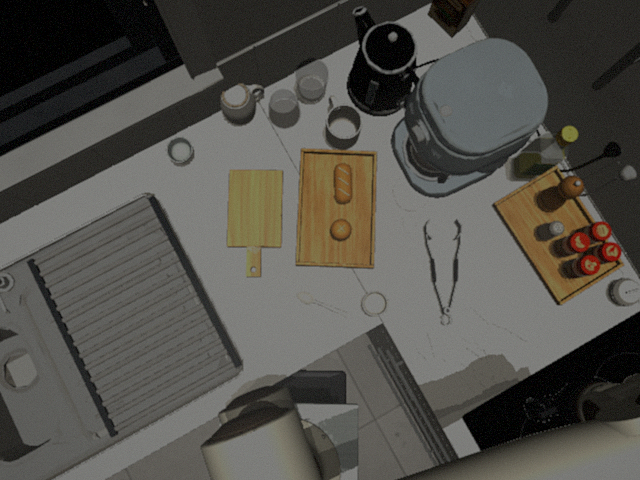

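View pics/side0.png

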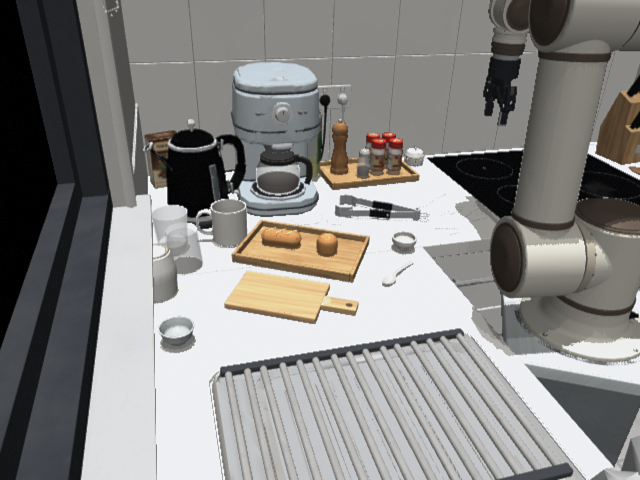

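Top view: board at px (255,210) with its handle at (253,262), tray (337,209), round roll (341,230) nearer the robot, long roll (343,183), and tongs from jaws (443,228) to loop (446,318).

```bash
cat > meas.py <<'E'
from h import *
def rect(x):
    r=cv2.minAreaRect(x.astype(np.float32)); return np.round(r[0],4),np.round(r[1],4),round(r[2],2),np.round(cv2.boxPoints(r),4).tolist()
def reg(P,I,u0,u1,v0,v1,z0,z1,sat=None):
    m=np.zeros(P.shape[:2],bool); m[v0:v1,u0:u1]=1
    m&=(P[...,2]>z0)&(P[...,2]<z1)
    if sat is not None:
        m&=cv2.cvtColor(I,cv2.COLOR_RGB2HSV)[...,1]>sat
    return m
E
python3 - <<'E'
from meas import *
P=np.load('topP.npy');I=np.load('topI.npy')
bg=P[280:300,200:290]; print('table z',np.nanmedian(bg[...,2]), np.nanmedian(P[150:190,400:420,2]))
m=reg(P,I,220,290,160,249,-.02,.04,80); print('board z',np.nanmedian(P[m][:,2])); print('blade',rect(P[m][:,:2]))
m=reg(P,I,240,265,252,285,-.02,.04,80); print('handle',rect(P[m][:,:2]))
m=reg(P,I,291,385,140,275,-.02,.03,80); print('tray',rect(P[m][:,:2]),np.nanpercentile(P[m][:,2],[5,50,95]))
m=reg(P,I,325,360,212,248,.028,.08); print('roll',rect(P[m][:,:2]),np.nanmax(P[m][:,2]),m.sum())
m=reg(P,I,415,470,215,330,.008,.06); print('tongs',rect(P[m][:,:2]),np.nanpercentile(P[m][:,2],[5,50,95]),m.sum())
S=np.load('sideP.npy');J=np.load('sideI.npy')
m=reg(S,J,325,432,190,225,.010,.06); print('tongs side',rect(S[m][:,:2]),m.sum())
m=reg(S,J,220,332,265,325,-.01,.03,70); print('board side',rect(S[m][:,:2]))
for n,(u0,u1,v0,v1,K) in dict(top=(410,480,205,330,8),side=(325,440,185,230,7)).items():
    c=(I if n=='top' else J)[v0:v1,u0:u1]; save(cv2.convertScaleAbs(cv2.resize(c,None,fx=min(K,600//c.shape[0],800//c.shape[1]),fy=min(K,600//c.shape[0],800//c.shape[1]),interpolation=cv2.INTER_CUBIC),alpha=1.5),'t_'+n+'.png')
E
```

```text
table z -0.0003811921897024506 0.04894784440947819
board z 0.013050047734242343
blade (array([0.6046, 0.0956]), array([0.1964, 0.1284]), 0.71, [[0.5056999921798706, 0.15860000252723694], [0.5073000192642212, 0.03009999915957451], [0.7035999894142151, 0.032600000500679016], [0.7020000219345093, 0.16099999845027924]])
handle (array([0.4677, 0.0935]), array([0.0579, 0.0313]), 1.24, [[0.438400000333786, 0.10849999636411667], [0.4390999972820282, 0.07720000296831131], [0.4970000088214874, 0.07850000262260437], [0.49630001187324524, 0.10970000177621841]])
tray (array([ 0.6132, -0.1025]), array([0.188 , 0.2967]), 88.97, [[0.46320000290870667, -0.19380000233650208], [0.7598999738693237, -0.19920000433921814], [0.7633000016212463, -0.01119999960064888], [0.4666000008583069, -0.005799999926239252]]) [0.00120803 0.00649703 0.02256548]
roll (array([ 0.5507, -0.1099]), array([0.0477, 0.0478]), 88.79, [[0.5263000130653381, -0.133200004696846], [0.5741000175476074, -0.13420000672340393], [0.5751000046730042, -0.08649999648332596], [0.5273000001907349, -0.08550000190734863]]) 0.05798237642562554 345
tongs (array([ 0.4616, -0.3593]), array([0.2564, 0.117 ]), 1.77, [[0.33169999718666077, -0.30480000376701355], [0.3352999985218048, -0.42170000076293945], [0.5916000008583069, -0.4138000011444092], [0.5879999995231628, -0.29679998755455017]]) [0.0095409  0.02204458 0.03022055] 697
tongs side (array([ 0.4599, -0.3526]), array([0.0937, 0.2495]), 88.5, [[0.33399999141693115, -0.3962000012397766], [0.583299994468689, -0.4027999937534332], [0.5857999920845032, -0.3091000020503998], [0.33640000224113464, -0.30250000953674316]]) 951
board side (array([0.5941, 0.0568]), array([0.21  , 0.2169]), 1.61, [[0.4860999882221222, 0.16220000386238098], [0.49219998717308044, -0.05460000038146973], [0.7021999955177307, -0.048700001090765], [0.6960999965667725, 0.1680999994277954]])
```

View pics/t_top.png

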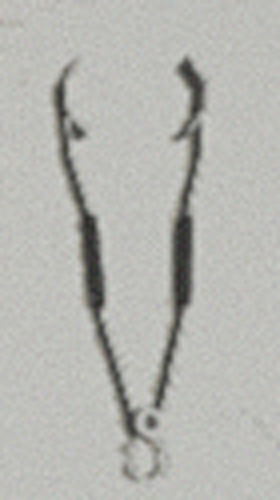

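```bash
cat >> meas.py <<'E'
def ray(n,uv,z):
    i=optics.camera_info(n);K=np.array(i["camera_matrix"]);Rm=R.from_euler('xyz',i["attitude"],degrees=True).as_matrix()
    uv=np.atleast_2d(np.array(uv,float)); d=np.c_[(uv-K[[0,1],[2,2]])/[K[0,0],K[1,1]],np.ones(len(uv))]@Rm.T
    c=np.array(i["xyz"]); return (c+d*((z-c[2])/d[:,2])[:,None])[:,:2]
def proj(n,X):
    i=optics.camera_info(n);K=np.array(i["camera_matrix"]);Rm=R.from_euler('xyz',i["attitude"],degrees=True).as_matrix()
    q=(np.atleast_2d(X)-np.array(i["xyz"]))@Rm; return q[:,:2]/q[:,2:]*K[[0,1],[0,1]]+K[[0,1],[2,2]]
def edge(I,rows,ua,ub,z,first=True):
    S=cv2.cvtColor(I,cv2.COLOR_RGB2HSV)[...,1].astype(float); pts=[]
    for v in rows:
        s=np.convolve(S[v,ua:ub],[.25,.5,.25],'same')[1:-1]; h=(np.percentile(s,8)+np.percentile(s,92))/2
        b=s>h; k=np.where(b[1:]!=b[:-1])[0]
        if len(k): j=k[0 if first else -1]; pts.append([ua+1+j+(h-s[j])/(s[j+1]-s[j]),v])
    w=ray('top',pts,z); c=np.polyfit(w[:,0],w[:,1],1)
    for _ in range(2):
        r=w[:,1]-np.polyval(c,w[:,0]); g=abs(r)<.0015; c=np.polyfit(w[g,0],w[g,1],1)
    return c,g.sum(),len(g)
def edges(I,ug=None):
    t=edge(I,range(158,262),288,306,.022); b=edge(I,range(175,243),272,291,.014,False); l=edge(I,range(175,243),218,240,.014)
    for n,e in(('tray+y',t),('board-y',b),('board+y',l)): print(n,'y@x=.52,.60,.69',np.round(np.polyval(e[0],[.52,.60,.69]),4),'yaw',round(np.degrees(np.arctan(e[0][0])),2),e[1:])
E
python3 - <<'E'
from meas import *
I=np.load('topI.npy'); edges(I)
t=lambda a,b:(a/4+410-.4,b/4+205-.4)
g=ray('top',[t(92,262),t(182,262)],.026); pin=ray('top',[t(148,421)],.026)[0]; j=ray('top',[t(60,90),t(196,90)],.03)
print(g,pin,j, 'mid',g.mean(0),'yaw pin-grips',np.degrees(np.arctan2(*(g.mean(0)-pin)[::-1])),'jaw',j.mean(0),np.degrees(np.arctan2(*(j.mean(0)-pin)[::-1])), np.linalg.norm(g.mean(0)-pin))
P=np.load('topP.npy');S=np.load('sideP.npy');J=np.load('sideI.npy')
m=reg(S,J,310,345,225,260,.022,.08); print('roll side',rect(S[m][:,:2])[:2],S[m][:,2].max())
print('board far/near ends', ray('top',[(255,170),(255,247.5)],.014), 'roll blob', ray('top',[(341,230)],.035))
# bowls/spoon
print('butter',ray('top',[(374,303)],.03),'spoon',ray('top',[(302,294),(346,312)],.005))
E
```

```text
tray+y y@x=.52,.60,.69 [-0.0068 -0.0085 -0.0103] yaw -1.17 (np.int64(104), 104)
board-y y@x=.52,.60,.69 [0.0294 0.0302 0.0312] yaw 0.59 (np.int64(68), 68)
board+y y@x=.52,.60,.69 [0.1589 0.1597 0.1607] yaw 0.6 (np.int64(68), 68)
[[ 0.46049834 -0.32951481]
 [ 0.46161256 -0.38263915]] [ 0.3682662  -0.36118346] [[ 0.56210932 -0.31077511]
 [ 0.56389852 -0.39174844]] mid [ 0.46105545 -0.35607698] yaw pin-grips 3.149986573160722 jaw [ 0.56300392 -0.35126178] 2.9166386893138987 0.09292965385767375
roll side (array([ 0.5665, -0.1349]), array([0.1088, 0.08  ])) 0.05248914508270175
board far/near ends [[0.69663372 0.09774001]
 [0.50679211 0.09078963]] roll blob [[ 0.54990667 -0.11213013]]
butter [[ 0.38054142 -0.1913743 ]] spoon [[ 0.39942699 -0.02339688]
 [ 0.35925251 -0.12807888]]
```

```bash
cat > d.py <<'E'
import sys
from h import *
def delta(x,y,z,psi):
    o=telemetry.get_obs(); Rm=R.from_euler('xyz',o['tcp_rot'],degrees=True)
    t=R.from_euler('xyz',[180,0,psi],degrees=True)
    print('delta',np.round(Rm.inv().apply(np.array([x,y,z])-o['ee_pos']),4),np.round((Rm.inv()*t).as_rotvec(),4),'F',np.round(o['wrist_force'],1),'t',round(o['time'],2),'pos',np.round(o['ee_pos'],4),np.round(o['tcp_rot'],2),'q',np.round(o['q'],1),round(o['opening'],4))
if __name__=='__main__': delta(*map(float,sys.argv[1:5]))
E
python3 d.py .6 .215 .12 88.83
```

```text
delta [ 0.6369 -0.5269  0.1113] [-1.1000e-03 -7.0000e-04 -1.1706e+00] F [0.1 0.3 0.6] t 0.1 pos [ 0.2038 -0.5106  0.2306] [-179.93   -0.     21.76] q [-68.2   5.   10.   95.1   0.   90. ] 0.0855
```

```bash
python3 -m inch '[[0.637,-0.527,0.111,-0.001,0,-1.17,0],[0.637,-0.527,0.111,-0.001,0,-1.17,0],[0.637,-0.527,0.111,-0.001,0,-1.17,0],[0.637,-0.527,0.111,-0.001,0,-1.17,0],[0.637,-0.527,0.111,-0.001,0,-1.17,0],[0.637,-0.527,0.111,-0.001,0,-1.17,0],[0.637,-0.527,0.111,-0.001,0,-1.17,0],[0.637,-0.527,0.111,-0.001,0,-1.17,0],[0.637,-0.527,0.111,-0.001,0,-1.17,0],[0.637,-0.527,0.111,-0.001,0,-1.17,0],[0.637,-0.527,0.111,-0.001,0,-1.17,0],[0.637,-0.527,0.111,-0.001,0,-1.17,0]]'; python3 d.py .6 .215 .12 88.83
```

```text
time: 1.1
ee_pos: [0.4418, -0.0738, 0.1644]
tcp_rot: [179.9, 0.0, 88.8]
wrist_force: [0.8, -0.2, 0.5]
opening: 0.0854
delta [0.292  0.1522 0.0444] [ 0.0009  0.0006 -0.0002] F [ 0.8 -0.2  0.5] t 1.1 pos [ 0.4418 -0.0738  0.1644] [1.7995e+02 3.0000e-02 8.8820e+01] q [ -9.5  -9.9 -11.7  88.2  -0.   81.7] 0.0854
```

```bash
python3 -m inch '[[0.292,0.152,0.044,0.001,0,0,0],[0.292,0.152,0.044,0.001,0,0,0],[0.292,0.152,0.044,0.001,0,0,0],[0.292,0.152,0.044,0.001,0,0,0],[0.292,0.152,0.044,0.001,0,0,0],[0.292,0.152,0.044,0.001,0,0,0],[0.292,0.152,0.044,0.001,0,0,0],[0.292,0.152,0.044,0.001,0,0,0],[0.282,0.152,0.084,0.001,0,0,0],[0.277,0.152,0.119,0.001,0,0,0],[0.277,0.152,0.144,0.001,0,0,0],[0.277,0.152,0.144,0.001,0,0,0]]'; python3 d.py .6 .165 -.007 88.83; python3 - <<'E'
from meas import *
p,P=cam('side'); np.save('s1P.npy',P); o=telemetry.get_obs()
u,v=proj('side',[o['ee_pos']])[0].astype(int); print(u,v); u0=max(0,u-110);v0=max(0,v-110)
save(cv2.resize(p[v0:v0+180,u0:u0+220],None,fx=3,fy=3),'push0.png'); print(u0,v0)
E
```

```text
time: 2.1
ee_pos: [0.5958, 0.1967, 0.0138]
tcp_rot: [-179.4, 0.2, 88.8]
wrist_force: [-0.6, -0.1, -1.5]
opening: 0.0851
delta [-0.0315  0.0051  0.0209] [-0.0097  0.0039 -0.0004] F [-0.6 -0.1 -1.5] t 2.1 pos [0.5958 0.1967 0.0138] [-179.44    0.22   88.81] q [ 18.3  17.4   0.3  73.5  -0.  109.5] 0.0851
265 319
155 209
```

View pics/push0.png

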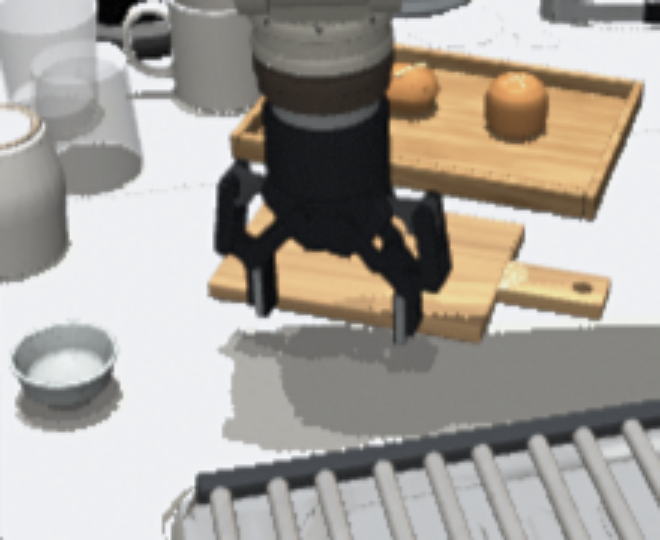

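Side crop: open gripper stands left of the board, clear; fingertips at crop (262,312) and (402,340), still above the table.

```bash
python3 - <<'E'
import numpy as np
P=np.load('s1P.npy')
for u,v in((242,313),(289,322)):
    print(np.round(P[v-8:v+3,u],3)[:, :].tolist())
E
```

```text
[[0.639, 0.207, 0.05], [0.639, 0.209, 0.049], [0.64, 0.205, 0.044], [0.639, 0.207, 0.044], [0.64, 0.206, 0.04], [0.639, 0.208, 0.04], [0.639, 0.21, 0.039], [0.64, 0.208, 0.034], [0.64, 0.208, 0.032], [0.64, 0.207, 0.029], [0.655, 0.174, 0.0]]
[[0.546, 0.208, 0.05], [0.547, 0.207, 0.047], [0.547, 0.207, 0.045], [0.547, 0.205, 0.041], [0.546, 0.211, 0.043], [0.546, 0.209, 0.039], [0.546, 0.209, 0.036], [0.546, 0.211, 0.036], [0.546, 0.209, 0.032], [0.545, 0.211, 0.032], [0.557, 0.174, -0.001]]
```

```bash
python3 -m inch '[[0,0.005,0.012,-0.01,0.004,0,0],[0,0.005,0.021,-0.01,0.004,0,0],[0,0.005,0.021,-0.01,0.004,0,0],[-0.01,0.005,0.021,-0.01,0.004,0,0],[-0.02,0.005,0.021,-0.01,0.004,0,0],[-0.025,0.005,0.021,-0.01,0.004,0,0],[-0.03,0.005,0.021,-0.01,0.004,0,0],[-0.035,0.005,0.021,-0.01,0.004,0,0],[-0.04,0.005,0.021,-0.01,0.004,0,0],[-0.045,0.005,0.021,-0.01,0.004,0,0],[-0.045,0.005,0.021,-0.01,0.004,0,0]]'; python3 d.py .6 .1325 -.007 88.83
```

```text
time: 3.07
ee_pos: [0.6037, 0.152, 0.0005]
tcp_rot: [179.4, -0.2, 88.8]
wrist_force: [-1.7, 0.3, 5.5]
opening: 0.0855
delta [-0.0196 -0.0034  0.0073] [ 0.0108 -0.0036 -0.001 ] F [-1.7  0.3  5.5] t 3.07 pos [6.037e-01 1.520e-01 5.000e-04] [179.38  -0.21  88.77] q [ 14.1  15.9  -3.   70.4   0.  105.3] 0.0855
```

```bash
python3 -m inch '[[0,-0.003,-0.012,0,0,0,0],[0.02,-0.003,-0.015,0,0,0,0],[0.045,-0.003,-0.015,0,0,0,0],[0.045,-0.003,-0.015,0,0,0,0],[0.045,-0.003,-0.015,0,0,0,0]]'; python3 d.py .6 .195 -.008 88.83; python3 - <<'E'
from meas import *
p,P=cam('top'); edges(p); save(p,'top1.png')
E
```

```text
time: 3.48
ee_pos: [0.6009, 0.1984, 0.0152]
tcp_rot: [179.4, -0.2, 88.9]
wrist_force: [0.4, -0.2, 0.2]
opening: 0.0855
delta [-0.0035 -0.001   0.0231] [ 0.0097 -0.0027  0.0012] F [ 0.4 -0.2  0.2] t 3.48 pos [0.6009 0.1984 0.0152] [ 1.7944e+02 -1.5000e-01  8.8900e+01] q [ 18.3  16.9  -0.2  72.4  -0.  109.4] 0.0855
tray+y y@x=.52,.60,.69 [-0.0068 -0.0085 -0.0103] yaw -1.16 (np.int64(104), 104)
board-y y@x=.52,.60,.69 [0.0144 0.0183 0.0226] yaw 2.77 (np.int64(68), 68)
board+y y@x=.52,.60,.69 [0.1419 0.1466 0.152 ] yaw 3.4 (np.int64(68), 68)
```

```bash
python3 -m inch '[[0,-0.001,0.012,0.01,-0.003,0,0],[0,-0.001,0.023,0.01,-0.003,0,0],[0,-0.001,0.023,0.01,-0.003,0,0],[0,-0.001,0.023,0.01,-0.003,0,0]]'; python3 d.py .6 .1325 -.008 88.83
```

```text
time: 3.87
ee_pos: [0.5994, 0.1969, -0.0099]
tcp_rot: [-179.8, 0.0, 88.8]
wrist_force: [-0.4, 0.2, -0.1]
opening: 0.0851
delta [-0.0644  0.002  -0.0019] [-0.003   0.0006 -0.0013] F [-0.4  0.2 -0.1] t 3.87 pos [ 0.5994  0.1969 -0.0099] [-1.7983e+02  4.0000e-02  8.8760e+01] q [ 18.2  18.2  -1.3  70.6   0.  109.4] 0.0851
```

```bash
python3 -m inch '[[-0.015,0,-0.002,-0.003,0,0,0],[-0.028,0,-0.002,-0.003,0,0,0],[-0.034,0,-0.002,-0.003,0,0,0],[-0.038,0,-0.002,-0.003,0,0,0],[-0.042,0,-0.002,-0.003,0,0,0],[-0.046,0,-0.002,-0.003,0,0,0],[-0.05,0,-0.002,-0.003,0,0,0],[-0.054,0,-0.002,-0.003,0,0,0],[-0.057,0,-0.002,-0.003,0,0,0],[-0.059,0,-0.002,-0.003,0,0,0],[-0.059,0,-0.002,-0.003,0,0,0]]'; python3 d.py .6 .1325 -.008 88.83; python3 - <<'E'
from meas import *
p,P=cam('top'); edges(p); save(p,'top2.png')
E
```

```text
time: 4.78
ee_pos: [0.5992, 0.1386, -0.006]
tcp_rot: [179.8, -0.0, 88.8]
wrist_force: [1.0, 0.5, 0.8]
opening: 0.0849
delta [-0.0061  0.0009  0.002 ] [ 0.003  -0.0005 -0.0008] F [1.  0.5 0.8] t 4.78 pos [ 0.5992  0.1386 -0.006 ] [ 1.7983e+02 -3.0000e-02  8.8790e+01] q [ 13.   15.6  -4.1  70.1  -0.  104.2] 0.0849
tray+y y@x=.52,.60,.69 [ 0.0007 -0.0009 -0.0027] yaw -1.14 (np.int64(75), 104)
board-y y@x=.52,.60,.69 [0.0161 0.0169 0.0178] yaw 0.56 (np.int64(18), 68)
board+y y@x=.52,.60,.69 [0.1564 0.1667 0.1783] yaw 7.32 (np.int64(16), 68)
```

```bash
python3 - <<'E'
import cv2
p=cv2.imread('pics/top2.png'); cv2.imwrite('pics/top2c.png',cv2.convertScaleAbs(cv2.resize(p[140:290,200:400],None,fx=4,fy=4,interpolation=cv2.INTER_CUBIC),alpha=1.5))
E
```

```text
(no output)
```

View pics/top2c.png

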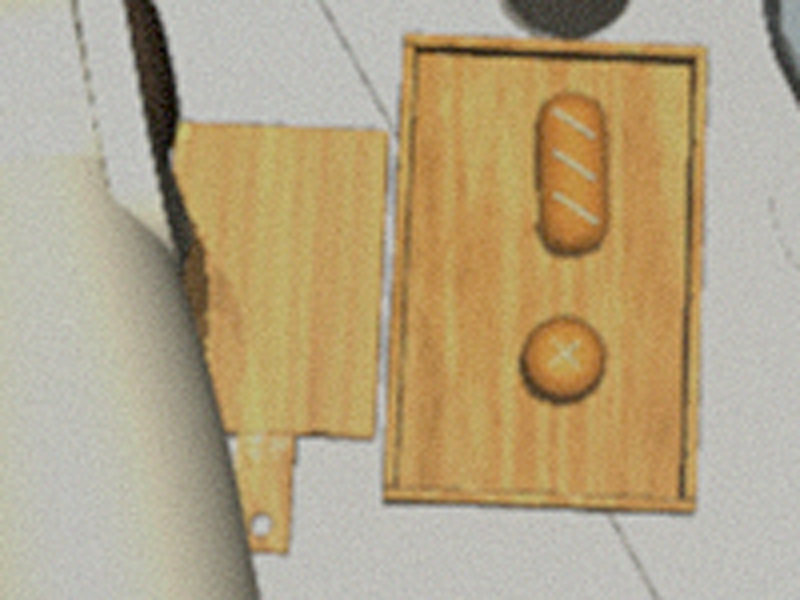

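Board is now parallel to the tray (edge crop (388,130)–(376,437)), with a gap of about 6–7 mm. I'll continue in fine steps.

```bash
python3 -m inch '[[-0.003,0.001,0.002,0,0,0,0],[-0.0055,0.001,0.002,0,0,0,0],[-0.0065,0.001,0.002,0,0,0,0],[-0.0065,0.001,0.002,0,0,0,0]]'; python3 -m inch '[[-0.001,0,0,0,0,0,0],[-0.001,0,0,0,0,0,0]]'; python3 -m inch '[[-0.001,0,0,0,0,0,0],[-0.001,0,0,0,0,0,0]]'
```

```text
time: 5.17
ee_pos: [0.5999, 0.1326, -0.0085]
tcp_rot: [179.9, -0.1, 88.8]
wrist_force: [0.3, 6.2, 0.7]
opening: 0.0854
time: 5.33
ee_pos: [0.5999, 0.1326, -0.0085]
tcp_rot: [179.9, -0.2, 88.8]
wrist_force: [0.3, 11.5, 0.5]
opening: 0.0854
time: 5.5
ee_pos: [0.5998, 0.1325, -0.0084]
tcp_rot: [179.9, -0.3, 88.9]
wrist_force: [0.2, 15.8, -1.1]
opening: 0.0853
```

```bash
python3 -m inch '[[-0.0015,0,0,0,0,0,0],[-0.0015,0,0,0,0,0,0],[0.01,0,0,0,0,0,0],[0.03,0,0,0,0,0,0],[0.03,0,-0.06,0,0,0,0],[0.03,0,-0.13,0,0,0,0],[0.0,-0.08,-0.16,0,0,0,0],[-0.03,-0.16,-0.16,0,0,0,0],[-0.06,-0.24,-0.16,0,0,0,0],[-0.1,-0.24,-0.16,0,0,0,0],[-0.15,-0.24,-0.16,0,0,0,0],[-0.19,-0.24,-0.16,0,0,0,0]]';python3 -m inch '[[-0.05,0,-0.01,0,0,0.12,0],[-0.09,0,-0.01,0,0,0.24,0],[-0.13,0,-0.01,0,0,0.36,0],[-0.16,0,-0.01,0,0,0.48,0]]'; python3 d.py .463 -.356 .15 3.1; python3 - <<'E'
from meas import *
p,P=cam('top'); edges(p); save(p,'top3.png'); np.save('t3P.npy',P)
p=cv2.convertScaleAbs(cv2.resize(p[150:290,210:410],None,fx=4,fy=4,interpolation=cv2.INTER_CUBIC),alpha=1.5)
save(p,'top3c.png')
E
```

```text
time: 6.5
ee_pos: [0.4087, 0.0345, 0.1405]
tcp_rot: [179.9, 0.0, 88.9]
wrist_force: [1.2, -1.2, -0.4]
opening: 0.0852
time: 6.83
ee_pos: [0.4067, -0.1275, 0.1506]
tcp_rot: [179.8, -0.0, 60.9]
wrist_force: [1.4, -0.3, 0.4]
opening: 0.0853
delta [-0.1724  0.1603  0.001 ] [ 0.0025 -0.0018  1.009 ] F [ 1.4 -0.3  0.4] t 6.83 pos [ 0.4067 -0.1275  0.1506] [ 1.7983e+02 -2.0000e-02  6.0910e+01] q [-17.4 -13.1 -15.9  87.   -0.  101.7] 0.0853
tray+y y@x=.52,.60,.69 [-0.0055 -0.0077 -0.0101] yaw -1.56 (np.int64(85), 104)
board-y y@x=.52,.60,.69 [0.0212 0.0202 0.019 ] yaw -0.75 (np.int64(10), 68)
board+y y@x=.52,.60,.69 [0.1711 0.1752 0.1798] yaw 2.96 (np.int64(17), 68)
```

View pics/top3c.png

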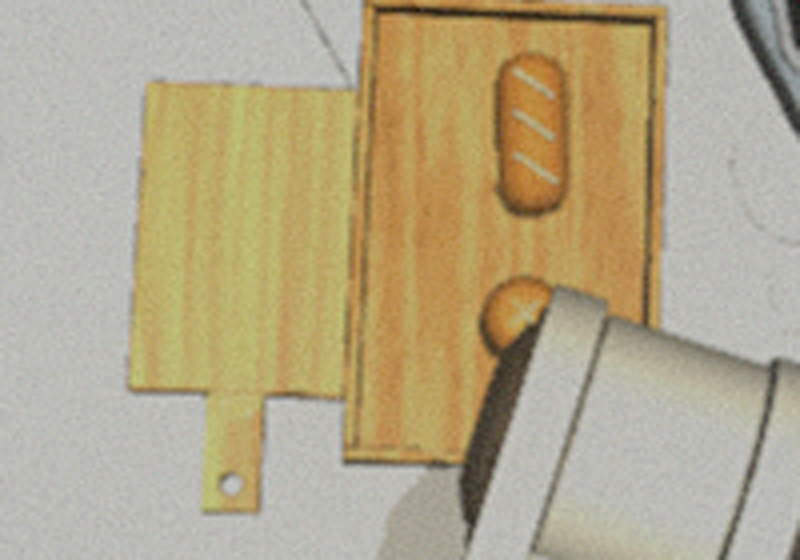

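The board looks flush along its whole length (edge crop (355,90)–(345,398) with no white showing). Next, the tongs.

```bash
python3 -m inch '[[-0.03,0.03,0,0.0025,-0.002,0.12,0],[-0.065,0.065,0,0.0025,-0.002,0.24,0],[-0.1,0.1,0,0.0025,-0.002,0.36,0],[-0.13,0.13,0,0.0025,-0.002,0.48,0],[-0.16,0.155,0,0.0025,-0.002,0.6,0],[-0.172,0.162,0,0.0025,-0.002,0.72,0],[-0.172,0.162,0.02,0.0025,-0.002,0.84,0],[-0.172,0.162,0.04,0.0025,-0.002,0.96,0],[-0.172,0.162,0.06,0.0025,-0.002,1.009,0],[-0.172,0.162,0.07,0.0025,-0.002,1.009,0],[-0.172,0.162,0.07,0.0025,-0.002,1.009,0]]'; python3 d.py .465 -.356 0 3; python3 - <<'E'
from meas import *
p,P=cam('top')
t=edge(p,range(158,262),294,306,.022); l=edge(p,range(175,243),235,258,.014)
for e in(t,l): print(np.round(np.polyval(e[0],[.52,.6,.69]),4),e[1:],np.degrees(e[0][0]))
c=np.array([[148,83],[355,90],[345,398],[130,388]])/4+[210-.4,150-.4]; w=ray('top',c,.014); print(w,w.mean(0))
save(p,'top4.png')
p,P=cam('side');save(cv2.resize(p[150:260,300:500],None,fx=4,fy=4),'side4.png')
E
```

```text
time: 7.8
ee_pos: [0.4659, -0.3527, 0.0775]
tcp_rot: [-179.8, 0.2, 3.6]
wrist_force: [-0.5, -0.7, -0.4]
opening: 0.0857
delta [-0.0008  0.0036  0.0775] [-0.0041  0.0043  0.0102] F [-0.5 -0.7 -0.4] t 7.8 pos [ 0.4659 -0.3527  0.0775] [-179.76    0.25    3.58] q [-37.1   9.8  -1.7  78.9   0.  139.3] 0.0857
[-0.0075 -0.0087 -0.0102] (np.int64(71), 104) -0.902244699936859
[0.1227 0.1212 0.1194] (np.int64(68), 68) -1.1101084210243775
[[ 0.69527744  0.11806035]
 [ 0.69386056 -0.00757804]
 [ 0.50504387 -0.00635297]
 [ 0.5082904   0.12147904]] [0.60061807 0.05640209]
```

View pics/side4.png

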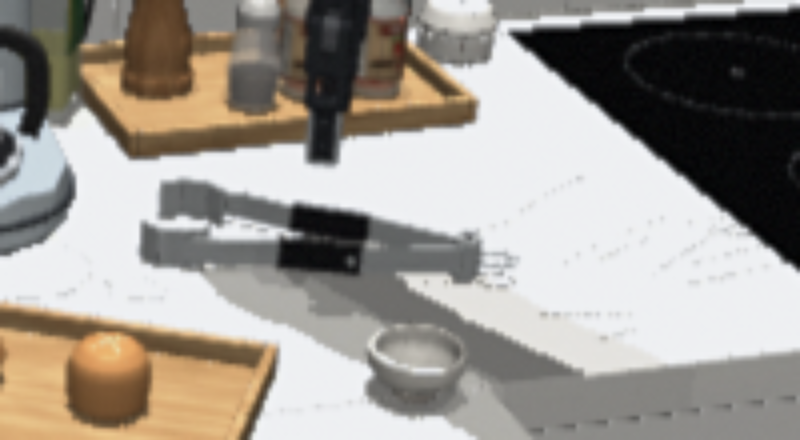

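Fingers hang directly over the grips (crop (322,140) over (320,240)), and the board edge yaw matches the tray within 0.1°. Descending.

```bash
python3 -m inch '[[-0.001,0.003,0.015,-0.003,0.003,0.009,0],[-0.001,0.003,0.035,-0.003,0.003,0.009,0],[-0.001,0.003,0.055,-0.003,0.003,0.009,0],[-0.001,0.003,0.07,-0.003,0.003,0.009,0],[-0.001,0.003,0.075,-0.003,0.003,0.009,0],[-0.001,0.003,0.075,-0.003,0.003,0.009,0],[-0.001,0.003,0.075,-0.003,0.003,0.009,0]]'; python3 d.py .465 -.356 0.002 3
```

```text
time: 8.48
ee_pos: [0.4672, -0.3567, 0.007]
tcp_rot: [179.8, -0.2, 3.0]
wrist_force: [-0.8, -0.4, 0.5]
opening: 0.0854
delta [-0.0022 -0.0009  0.005 ] [ 0.0027 -0.0041  0.0001] F [-0.8 -0.4  0.5] t 8.48 pos [ 0.4672 -0.3567  0.007 ] [179.84  -0.24   3.01] q [-37.4  11.5  -7.6  70.6   0.  139.6] 0.0854
```

```bash
python3 -m inch '[[-0.002,0,0.004,0.002,-0.003,0,0],[-0.002,0,0.004,0.002,-0.003,0,0.2],[-0.002,0,0.004,0.002,-0.003,0,0.4],[-0.002,0,0.004,0.002,-0.003,0,0.6],[-0.002,0,0.004,0.002,-0.003,0,0.8],[-0.002,0,0.004,0.002,-0.003,0,0.8],[-0.002,0,0.004,0.002,-0.003,0,0.8],[-0.002,0,0.004,0.002,-0.003,0,0.8],[-0.002,0,0.004,0.002,-0.003,0,0.8]]' 60; python3 d.py .465 -.356 0.08 3
```

```text
time: 9.23
ee_pos: [0.4679, -0.3576, 0.0063]
tcp_rot: [179.8, -0.4, 3.0]
wrist_force: [2.9, 4.3, 24.8]
opening: 0.0301
delta [-0.0022 -0.0015 -0.0737] [ 0.0035 -0.0078  0.0002] F [ 2.9  4.3 24.8] t 9.23 pos [ 0.4679 -0.3576  0.0063] [179.8   -0.45   3.01] q [-3.750e+01  1.150e+01 -7.700e+00  7.040e+01  1.000e-01  1.395e+02] 0.0301
```

```bash
python3 -m inch '[[0,0,-0.003,0,0,0,0.8],[0,0,-0.008,0,0,0,0.8],[0,0,-0.015,0,0,0,0.8],[0,0,-0.03,0,0,0,0.8],[0,0,-0.05,0,0,0,0.8],[0,0,-0.075,0,0,0,0.8],[0,0,-0.09,0,0,0,0.8],[0,0,-0.09,0,0,0,0.8],[0,0,-0.09,0,0,0,0.8]]'; python3 d.py .455 -.1119 .14 -1.2; python3 - <<'E'
from meas import *
p,P=cam('side'); np.save('s5P.npy',P); np.save('s5I.npy',p);a=cv2.resize(p[130:260,300:500],None,fx=4,fy=4,interpolation=cv2.INTER_CUBIC);save(a,'side5.png')
p,P=cam('top'); save(p,'top5.png')
E
```

```text
time: 9.98
ee_pos: [0.4648, -0.3568, 0.0919]
tcp_rot: [180.0, -0.0, 3.0]
wrist_force: [-0.7, 0.3, -1.2]
opening: 0.0298
delta [ 0.0029 -0.2451 -0.0482] [ 0.0003 -0.0007  0.0726] F [-0.7  0.3 -1.2] t 9.98 pos [ 0.4648 -0.3568  0.0919] [ 1.7998e+02 -4.0000e-02  2.9600e+00] q [-37.5   9.4  -0.5  80.1   0.  139.5] 0.0298
```

View pics/side5.png

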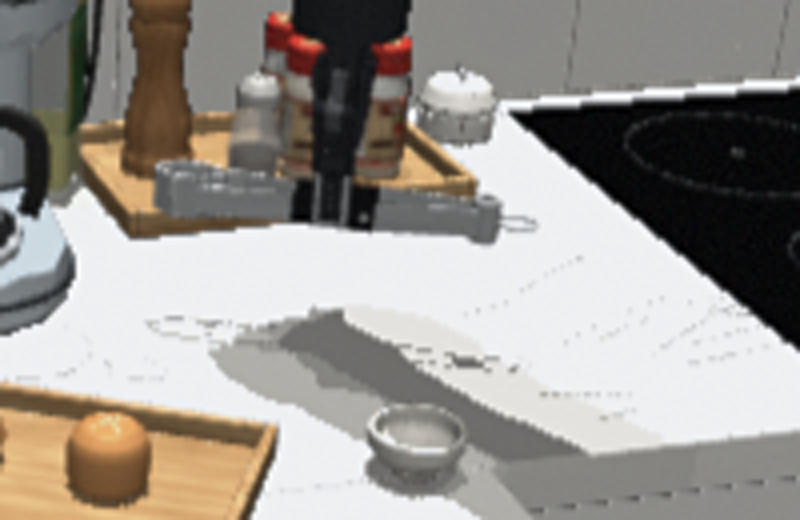

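Tongs are held level, closed, off the table. I'll measure where the jaws sit relative to the TCP.

```bash
python3 - <<'E'
from meas import *
P=np.load('s5P.npy'); I=np.load('s5I.npy')
m=reg(P,I,335,442,165,195,.06,.14)&(P[...,1]<-.3)&(P[...,1]>-.41)
X=P[m]
for a in np.arange(.33,.60,.02):
    g=X[(X[:,0]>a)&(X[:,0]<a+.02)]
    if len(g)>3: print(round(a,2),len(g),np.round(np.percentile(g,[3,97],axis=0)[:,1:],4).tolist(),round(np.median(g[:,1]),4))
print('x',np.percentile(X[:,0],[.5,99.5]))
t=cv2.imread('pics/top5.png')[:,:,::-1]; 
print('roll', ray('top',[(340.6,229.1)],.030), 'tops')
P=np.load('topP.npy'); g=P[215:246,327:358].reshape(-1,3)
for z in(.034,.04,.045): k=g[g[:,2]>z]; print(z,k[:,:2].mean(0),len(k))
E
```

```text
0.33 22 [[-0.3715, 0.0987], [-0.3497, 0.1024]] -0.3581
0.35 80 [[-0.3644, 0.0873], [-0.3475, 0.1165]] -0.3527
0.37 77 [[-0.3687, 0.0896], [-0.3433, 0.1122]] -0.3518
0.39 83 [[-0.3712, 0.0915], [-0.3402, 0.1111]] -0.347
0.41 83 [[-0.3719, 0.0918], [-0.3361, 0.1105]] -0.3441
0.43 101 [[-0.3715, 0.0908], [-0.3342, 0.112]] -0.3418
0.45 123 [[-0.3735, 0.0923], [-0.32, 0.1363]] -0.3312
0.47 85 [[-0.3693, 0.0909], [-0.3321, 0.128]] -0.3422
0.49 82 [[-0.3691, 0.0897], [-0.3362, 0.1099]] -0.3434
0.51 84 [[-0.3706, 0.0915], [-0.3331, 0.1091]] -0.3405
0.53 94 [[-0.3695, 0.0872], [-0.3327, 0.1137]] -0.34
0.55 109 [[-0.3667, 0.086], [-0.3323, 0.1148]] -0.339
0.57 56 [[-0.3625, 0.086], [-0.3373, 0.1141]] -0.346
x [0.33545289 0.58240266]
roll [[ 0.55289838 -0.11140335]] tops
0.034 [ 0.54961365 -0.10949335] 324
0.04 [ 0.55063441 -0.10973258] 271
0.045 [ 0.55038732 -0.10980127] 176
```

```bash
python3 -m inch '[[0,-0.005,-0.02,0,0,0,0.8],[0.001,-0.02,-0.038,0,0,0,0.8],[0.001,-0.045,-0.038,0,0,0,0.8],[0.002,-0.075,-0.038,0,0,0,0.8],[0.002,-0.105,-0.038,0,0,0,0.8],[0.003,-0.135,-0.038,0,0,0,0.8],[0.003,-0.165,-0.038,0,0,0,0.8],[0.004,-0.195,-0.038,0,0,0,0.8],[0.004,-0.22,-0.038,0,0,0,0.8],[0.004,-0.235,-0.038,0,0,0,0.8],[0.004,-0.241,-0.038,0,0,0,0.8],[0.004,-0.241,-0.038,0,0,0,0.8]]'; python3 -m inch '[[0,0,0,0,0,0,0.6],[0,0,0,0,0,0,0.5],[0,0,0,0,0,0,0.42],[0,0,0,0,0,0,0.38],[0,0,0,0,0,0,0.36],[0,0,0,0,0,0,0.36],[0,0,0,0,0,0,0.36],[0,0,0,0,0,0,0.36]]'; python3 d.py .456 -.1155 .13 3; python3 - <<'E'
from meas import *
p,P=cam('side'); np.save('s6P.npy',P); np.save('s6I.npy',p);a=cv2.resize(p[130:290,220:420],None,fx=3.5,fy=3.5,interpolation=cv2.INTER_CUBIC);save(a,'side6.png')
p,P=cam('top'); save(p,'top6.png');np.save('t6P.npy',P)
E
```

```text
time: 11.08
ee_pos: [0.4557, -0.1146, 0.1285]
tcp_rot: [-179.9, 0.1, 3.1]
wrist_force: [-0.3, -0.1, -1.1]
opening: 0.0299
time: 11.75
ee_pos: [0.4562, -0.1157, 0.1295]
tcp_rot: [-180.0, 0.0, 3.0]
wrist_force: [0.4, 0.4, -1.5]
opening: 0.0545
delta [-0.0001 -0.0002 -0.0005] [-0.0004  0.     -0.0008] F [ 0.4  0.4 -1.5] t 11.75 pos [ 0.4562 -0.1157  0.1295] [-179.98    0.      2.96] q [-14.3  -6.7 -12.7  84.    0.  162.8] 0.0545
```

View pics/side6.png

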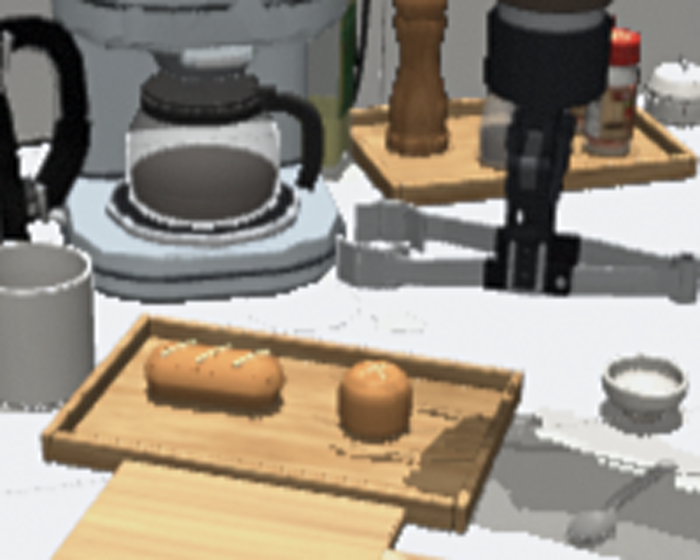

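Tongs open in hand, jaws at crop (375,245) above the roll (375,400), still level. Measuring the jaws.

```bash
python3 - <<'E'
from meas import *
P=np.load('s6P.npy'); I=np.load('s6I.npy')
for nm,P in(('side',P),('top',np.load('t6P.npy'))):
    X=P.reshape(-1,3); X=X[(X[:,2]>.10)&(X[:,2]<.17)&(X[:,0]>.3)&(X[:,0]<.6)&(abs(X[:,1]+.115)<.07)]
    print(nm,'xrange',np.percentile(X[:,0],[.5,99.5]))
    for a in (.33,.35,.37,.39,.41,.49,.51,.53,.55):
        g=X[(X[:,0]>a)&(X[:,0]<a+.02)]
        if len(g)<4: continue
        f=g[:,1]>-.1155+(a+.01-.456)*.0524
        print(a,len(g),'L',np.round(g[f][:,1:].min(0) if f.any() else 0,4),np.round(g[f][:,1:].max(0) if f.any() else 0,4),'R',np.round(g[~f][:,1:].min(0) if (~f).any() else 0,4),np.round(g[~f][:,1:].max(0) if (~f).any() else 0,4))
E
```

```text
side xrange [0.33212089 0.57524013]
0.33 30 L [-0.1203  0.1326] [-0.1038  0.1552] R [-0.1318  0.1386] [-0.1241  0.1448]
0.35 132 L [-0.1189  0.127 ] [-0.1046  0.1588] R [-0.1277  0.1467] [-0.1219  0.1567]
0.37 125 L [-0.1122  0.1307] [-0.0981  0.1528] R [-0.1355  0.1396] [-0.1234  0.1516]
0.39 138 L [-0.1052  0.1301] [-0.0932  0.1531] R [-0.139   0.1362] [-0.1268  0.1523]
0.41 159 L [-0.0973  0.1301] [-0.0866  0.1527] R [-0.143   0.1317] [-0.1307  0.1531]
0.49 150 L [-0.0864  0.1312] [-0.0755  0.1519] R [-0.1479  0.1298] [-0.1344  0.1528]
0.51 153 L [-0.0867  0.1261] [-0.0712  0.1553] R [-0.1505  0.1322] [-0.1352  0.1527]
0.53 215 L [-0.0871  0.126 ] [-0.071   0.1574] R [-0.1515  0.1276] [-0.1331  0.1568]
0.55 209 L [-0.0831  0.1254] [-0.0702  0.1567] R [-0.1522  0.1237] [-0.1362  0.1571]Traceback (most recent call last):
  File "<stdin>", line 5, in <module>
    return _quantile_unchecked(
        a, q, axis, out, overwrite_input, method, keepdims, weights)
    return _ureduce(a,
                    func=_quantile_ureduce_func,
    ...<5 lines>...
                    overwrite_input=overwrite_input,
                    method=method)
    r = func(a, **kwargs)
    result = _quantile(arr,
                       quantiles=q,
    ...<2 lines>...
                       out=out,
                       weights=wgt)
    slices_having_nans = np.isnan(arr[-1, ...])
                                  ~~~^^^^^^^^^
IndexError: index -1 is out of bounds for axis 0 with size 0
```

```bash
python3 -m inch '[[0,0,0.015,0,0,0,0.36],[0,0,0.035,0,0,0,0.36],[0,0,0.055,0,0,0,0.36],[0,0,0.075,0,0,0,0.36],[0,0,0.09,0,0,0,0.36],[0,0,0.099,0,0,0,0.36],[0,0,0.103,0,0,0,0.36],[0,0,0.103,0,0,0,0.36],[0,0,0.103,0,0,0,0.36]]'; python3 d.py .456 -.1155 .027 3; python3 - <<'E'
from meas import *
p,P=cam('side');a=cv2.resize(p[170:290,240:420],None,fx=4,fy=4,interpolation=cv2.INTER_CUBIC);save(a,'side7.png')
E
```

```text
time: 12.6
ee_pos: [0.4566, -0.1157, 0.0273]
tcp_rot: [-180.0, -0.0, 3.0]
wrist_force: [-0.4, -0.5, -1.4]
opening: 0.0548
delta [-0.0005 -0.0002  0.0003] [-0.0002 -0.0008 -0.0005] F [-0.4 -0.5 -1.4] t 12.6 pos [ 0.4566 -0.1157  0.0273] [-1.7999e+02 -4.0000e-02  2.9700e+00] q [-14.2  -4.8 -22.3  72.4   0.  162.8] 0.0548
```

View pics/side7.png

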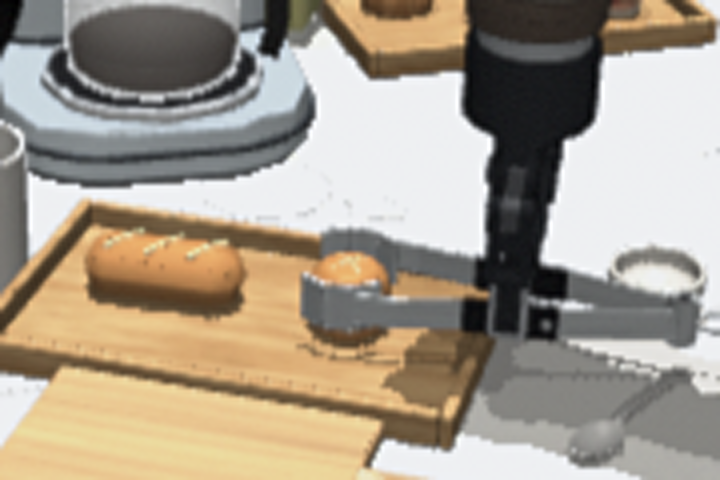

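Jaws straddle the round roll (crop (347,290)); no contact force, everything else clear. Closing.

```bash
python3 -m inch '[[0,0,0,0,0,0,0.42],[0,0,0,0,0,0,0.46],[0,0,0,0,0,0,0.5],[0,0,0,0,0,0,0.55],[0,0,0,0,0,0,0.65],[0,0,0,0,0,0,0.8],[0,0,0,0,0,0,0.8],[0,0,0,0,0,0,0.8]]' 40; python3 -m inch '[[0,0,-0.004,0,0,0,0.8],[0,0,-0.01,0,0,0,0.8],[0,0,-0.02,0,0,0,0.8],[0,0,-0.035,0,0,0,0.8],[0,0,-0.055,0,0,0,0.8],[0,0,-0.08,0,0,0,0.8],[0,0,-0.1,0,0,0,0.8],[0,0,-0.1,0,0,0,0.8],[0,0,-0.1,0,0,0,0.8]]'; python3 d.py .512 .024 .13 20; python3 - <<'E'
from meas import *
p,P=cam('side');np.save('s8P.npy',P);np.save('s8I.npy',p);a=cv2.resize(p[130:290,240:420],None,fx=3.5,fy=3.5,interpolation=cv2.INTER_CUBIC);save(a,'side8.png')
E
```

```text
time: 13.32
ee_pos: [0.4565, -0.1157, 0.0268]
tcp_rot: [-180.0, -0.0, 3.0]
wrist_force: [0.8, -0.7, 1.8]
opening: 0.0434
time: 14.07
ee_pos: [0.4567, -0.1158, 0.1279]
tcp_rot: [180.0, -0.1, 3.0]
wrist_force: [-0.5, -0.6, -2.2]
opening: 0.0438
delta [ 0.0624 -0.1367 -0.002 ] [ 0.0005 -0.002  -0.2972] F [-0.5 -0.6 -2.2] t 14.07 pos [ 0.4567 -0.1158  0.1279] [ 1.7999e+02 -1.2000e-01  2.9700e+00] q [-14.2  -6.7 -12.9  83.7   0.  162.8] 0.0438
```

View pics/side8.png

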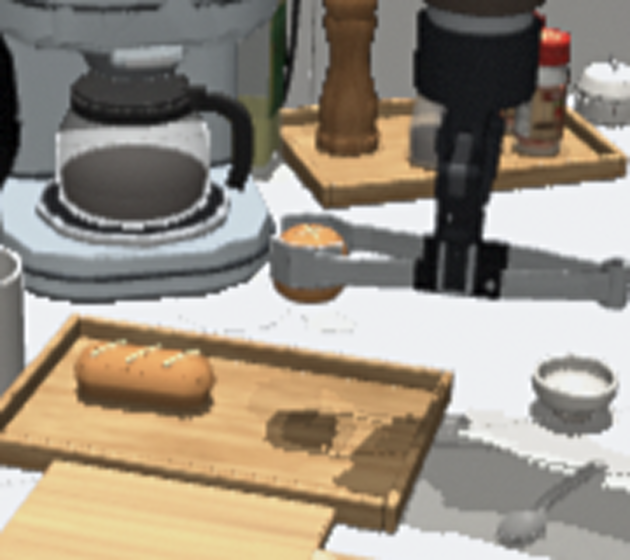

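The roll hangs in the jaws at crop (310,260), tray spot empty, long roll in place. Moving over the board.

```bash
python3 -m inch '[[0.003,-0.006,-0.007,0,0,-0.015,0.8],[0.008,-0.018,-0.007,0,0,-0.04,0.8],[0.015,-0.033,-0.007,0,0,-0.07,0.8],[0.022,-0.049,-0.007,0,0,-0.105,0.8],[0.029,-0.065,-0.007,0,0,-0.14,0.8],[0.037,-0.081,-0.007,0,0,-0.175,0.8],[0.044,-0.097,-0.007,0,0,-0.21,0.8],[0.051,-0.112,-0.007,0,0,-0.245,0.8],[0.057,-0.124,-0.007,0,0,-0.27,0.8],[0.061,-0.132,-0.007,0,0,-0.287,0.8],[0.0625,-0.1367,-0.007,0,0,-0.297,0.8],[0.0625,-0.1367,-0.007,0,0,-0.297,0.8]]'; python3 -m inch '[[0,0,0,0,0,0,0.8],[0,0,0,0,0,0,0.8],[0,0,0,0,0,0,0.8],[0,0,0,0,0,0,0.8],[0,0,0,0,0,0,0.8],[0,0,0,0,0,0,0.8]]'; python3 d.py .512 .024 .135 20; python3 - <<'E'
from meas import *
p,P=cam('side');t,T=cam('top')
X=P[130:300,180:420].reshape(-1,3);C=p[130:300,180:420].reshape(-1,3); hsv=cv2.cvtColor(C[None],cv2.COLOR_RGB2HSV)[0]
k=(X[:,2]>.1)&(X[:,2]<.19)&(hsv[:,1]>100)&(abs(X[:,0]-.6)<.06)&(abs(X[:,1]-.056)<.06)
print('roll side',k.sum(),np.nanpercentile(X[k],[1,50,99],axis=0).round(4).tolist())
Y=T.reshape(-1,3);h2=cv2.cvtColor(t,cv2.COLOR_RGB2HSV).reshape(-1,3)
k=(Y[:,2]>.14)&(Y[:,2]<.19)&(h2[:,1]>100)&(abs(Y[:,0]-.6)<.06)&(abs(Y[:,1]-.056)<.06)
print('roll top',k.sum(),np.nanpercentile(Y[k],[1,50,99],axis=0).round(4).tolist() if k.sum() else '')
e=edge(t,range(175,243),235,258,.014); print(np.round(np.polyval(e[0],[.52,.6,.69]),4),e[1:],np.degrees(e[0][0]))
a=np.hstack([cv2.resize(p[130:330,200:400],(400,400),interpolation=cv2.INTER_CUBIC),cv2.convertScaleAbs(cv2.resize(t[140:280,220:360],(400,400),interpolation=cv2.INTER_CUBIC),alpha=1.5)]);save(a,'fin.png')
E
```

```text
time: 15.12
ee_pos: [0.5115, 0.0248, 0.1333]
tcp_rot: [-180.0, 0.0, 20.1]
wrist_force: [-0.6, 1.4, -2.0]
opening: 0.0434
time: 15.62
ee_pos: [0.5115, 0.0238, 0.1337]
tcp_rot: [-180.0, -0.0, 20.0]
wrist_force: [-0.4, -0.0, -2.1]
opening: 0.0436
delta [ 0.0006  0.     -0.0013] [-0.0004 -0.0002 -0.0008] F [-0.4 -0.  -2.1] t 15.62 pos [0.5115 0.0238 0.1337] [-1.7998e+02 -1.0000e-02  1.9960e+01] q [  2.7  -1.1  -6.9  84.1   0.  162.7] 0.0436
roll side 180 [[0.5794, 0.046, 0.1118], [0.5994, 0.0682, 0.152], [0.623, 0.0827, 0.1579]]
roll top 0 
[0.1228 0.1287 0.1354] (np.int64(51), 68) 4.244151336072773
```

View pics/fin.png

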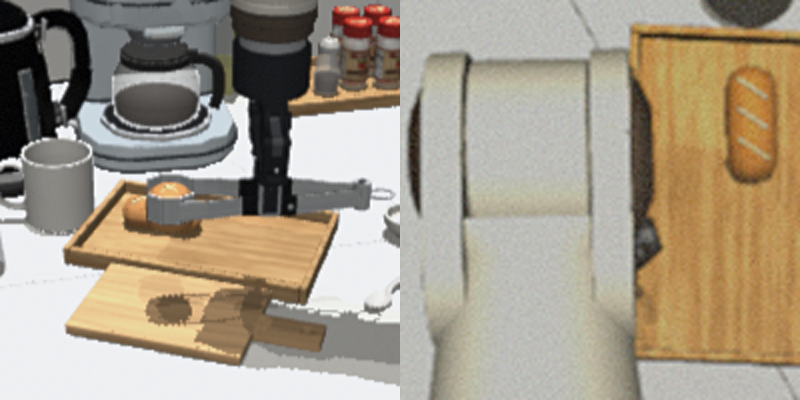

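The side view shows the roll in the jaws over the middle of the board, with the board still against the tray. The arm hides the board in the top view. Handing in.

```bash
python3 -c "
from workcell import order; print(order.job_done())"
```

```text
the job is handed in; nothing more can be done
None
```

The job is done and handed in at about 15.7 s. The board is flush against the tray, and the round roll is held in the tongs over the middle of the board.

- **Board:** My first push was set too high, so the fingertips rode up on the board and turned it by about 2.5°. I backed off, lowered the gripper and pushed again with both open fingers until the board met the tray; my last push reading was about 16 N, followed by one more 1.5 mm push I took no reading of. Measured before I picked up the tongs, the board's yaw was −1.11° against the tray's −1.17°. Its outer edge lay 129.7 mm from the tray face, and the blade is 130 mm wide.
- **Roll:** I picked up the tongs pressed fully home, opened them partway above the roll, closed them on it and lifted it out. Only the tongs touched the bread.
- **Last checks:** Side-camera depth put the roll's centre at about (0.601, 0.058), against a blade centre of (0.601, 0.056). Its underside was about 98 mm above the board. The grip was steady at 43.6 mm, and the long roll, which I checked in the last picture, looked undisturbed.
- **Check that failed:** In the final top view the arm hid the board's outer edge and the roll. The edge fit from that picture (yaw +4.2°) is therefore not valid. At the end, only the side picture showed the board still flush, and nothing had touched it since I measured it.

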